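# Set out the night's bottles

## Task

Set out the three bottles for the night, one after another: first stand the largest in the bottle warmer, then the middle-sized one in the round cork coaster, and last the smallest in the square dish, each flat on the floor inside the rim. Keep the bottles upright, set them down rather than dropping them, and leave the egg cup, tub, spice jar and timer where they are.

Things in the scene. Friction and masses are not known exactly. Their poses are not given: they have to be found in the camera images.
- bottle_large: The largest of three closed milky-white polypropylene bottles with grey domed caps, all of one look and told apart by size only; loose, standing upright on the shelf. 62 mm across, straight round wall from its foot up to 138 mm (grip there), then a narrower cap; 170 mm high in all; about 180 to 360 g. Origin at the centre of its underside, z up the axis. 
- bottle_medium: The middle-sized of three closed milky-white polypropylene bottles with grey domed caps, all of one look and told apart by size only; loose, standing upright on the shelf. 54 mm across, straight round wall from its foot up to 100 mm (grip there), then a narrower cap; 130 mm high in all; about 125 to 250 g. Origin at the centre of its underside, z up the axis. 
- bottle_small: The smallest of three closed milky-white polypropylene bottles with grey domed caps, all of one look and told apart by size only; loose, standing upright on the shelf. 50 mm across, straight round wall from its foot up to 66 mm (grip there), then a narrower cap; 95 mm high in all; about 75 to 155 g. Origin at the centre of its underside, z up the axis. 
- warmer: Round white bottle warmer, fixed, 120 mm across and 100 mm high, open at the top: a round well about 82 mm across at its mouth and no less than 80 mm below, its flat floor 35 mm above the shelf. A 50 mm wide control panel with a grey button stands about 20 mm out of its side at -x. Origin on the well's axis at shelf level, z up.
- round_coaster: Round cork coaster with a raised edge, fixed: 90 mm across, inside 80 mm across, flat floor 5 mm above the shelf, edge 10 mm above the shelf. Origin at its centre at shelf level, z up.
- square_dish: Square white ceramic dish with a low edge, fixed: 78 mm by 78 mm, inside 70 mm by 70 mm, flat floor 5 mm above the shelf, edge 10 mm above the shelf. Origin at its centre at shelf level, x and y along its sides, z up.
- egg_cup: Bystander, loose, not to be disturbed. White ceramic egg cup on a waisted foot, 48 mm across, 60 mm high. Origin at the centre of its underside, z up the axis. 
- tub: Bystander, loose, not to be disturbed. Squat milky-white tub with a wide flat grey lid (no domed cap: not a bottle), 68 mm across, 56 mm high. Origin at the centre of its underside, z up the axis. 
- spice_jar: Bystander, loose, not to be disturbed. Square amber glass jar with a round dark steel lid, 44 mm by 44 mm, 78 mm high. Origin at the centre of its underside, z up the axis. 
- timer: Bystander, loose, not to be disturbed. Round white kitchen timer with a steel bar grip on top, 66 mm across, 44 mm high. Origin at the centre of its underside, z up the axis. 
Not all that is in view belongs to the job. What is shaped like the bottle_large but blue or red is not meant. Leave any purple look-alike of the bottle_medium alone.

How it is judged:
On the way, in this order (a step that is already met when the one before it is completed fails the run):
1. the largest bottle stands in the warmer's well and is let go (horizontal distance between bottle_large and warmer below 0.015 m and z of bottle_large in the frame of warmer between 0.031 and 0.039 m and angle between bottle_large's own z axis and vertical below 0.1 rad and linear speed of bottle_large below 0.03 m/s and contact force between the fingers and bottle_large below 0.3 N), for 0.2 s.
2. then the middle-sized bottle stands in the round cork coaster and is let go (horizontal distance between bottle_medium and round_coaster below 0.015 m and z of bottle_medium in the frame of round_coaster between 0.001 and 0.009 m and angle between bottle_medium's own z axis and vertical below 0.1 rad and linear speed of bottle_medium below 0.03 m/s and contact force between the fingers and bottle_medium below 0.3 N), for 0.2 s.
3. then the smallest bottle stands in the square dish and is let go (horizontal distance between bottle_small and square_dish below 0.016 m and z of bottle_small in the frame of square_dish between 0.001 and 0.009 m and angle between bottle_small's own z axis and vertical below 0.1 rad and linear speed of bottle_small below 0.03 m/s and contact force between the fingers and bottle_small below 0.3 N), for 0.2 s.
At the end, for the whole second after the job is handed in: Each bottle stands upright (0.1 rad), still and released, on the floor (4 mm) of its own place: large in warmer and medium in round coaster (axes within 15 mm), small in square dish (16 mm); bystanders upright (0.3 rad) and within 25 mm of their starts (all of step 1 and all of step 2 and all of step 3 and distance of each of egg_cup, tub, spice_jar, timer from where it was at the start of the episode below 0.025 m and angle between each of egg_cup, tub, spice_jar, timer's own z axis and vertical below 0.3 rad); the robot touches nothing.
It fails at once if a bottle is tipped by more than 0.7 rad (angle between any of bottle_large, bottle_medium, bottle_small's own z axis and vertical above 0.7 rad).
It fails at once if a bottle is dropped or rammed into its place (over 60 N) (contact force between bottle_large and warmer above 60 N or contact force between bottle_medium and round_coaster above 60 N or contact force between bottle_small and square_dish above 60 N).
It fails at once if a bystander is shifted by 25 mm or more or knocked over (not (distance of egg_cup from where it was at the start of the episode below 0.025 m) or not (distance of tub from where it was at the start of the episode below 0.025 m) or not (distance of spice_jar from where it was at the start of the episode below 0.025 m) or not (distance of timer from where it was at the start of the episode below 0.025 m) or not (angle between egg_cup's own z axis and vertical below 0.3 rad) or not (angle between tub's own z axis and vertical below 0.3 rad) or not (angle between spice_jar's own z axis and vertical below 0.3 rad) or not (angle between timer's own z axis and vertical below 0.3 rad)).
It also fails if it takes over 83 s, if anything falls off the work surface, if the arm or the gripper's body presses on something with over 40 N, if the wrist force passes 120 N, or if a joint passes its speed limit or range.

## Robot

A 6-joint arm with a two-finger parallel gripper is mounted at the origin on the work surface. World frame = base frame: x ahead of the robot, y to its left, z up, the work surface at z = 0. Lengths are in m, angles in rad, forces in N, time in s.
With the tool pointing down it reaches from about 0.25 to 0.775 m from the base axis. Payload 4 kg.
Tool frame: the origin (TCP) lies at the very end of the fingers, on their centre line; the grasp point (between the pads) lies hold_point_z behind it (hold_point_z is the distance from the TCP to the grasp point, in m); z points along the fingers, y is the direction in which the jaws open and shut (so a half turn about z gives the same grasp; the last joint's range is limited). The gripper opens to 94 mm and grips with 3 to 60 N. Pads are 16 mm wide; open, the fingers measure 119 mm over their backs; the gripper's body (75 mm by 177 mm) begins 78 mm behind the grasp point.
Start: joints at [-1.236, 0.087, 1.371, -0, 1.684, -0.103], TCP at [0.233, -0.498, 0.206] pointing down, gripper open.
Joint ranges: [-3.1, 3.1], [-0.76, 2.03], [0.27, 2.55], [-1.08, 4.22], [0.17, 2.65], [-2.57, 2.57]. Speed limits (rad/s): [2.79, 2.79, 3.14, 3.14, 3.14, 3.14].

## Interface

Orientations are given as [roll, pitch, yaw] about the fixed x, y, z axes, in that order (R = Rz(yaw) Ry(pitch) Rx(roll)).
In Python, from bench import * gives the robot as it stands.
- The arm moves only by the tool step_arm, never from a script. Its argument "increments" is text: rows parted by semicolons, each of 6 numbers parted by spaces: the shift along the tool's x, y, z in cm, then the turn, a rotation vector about the tool's x, y, z in rad. A call has 1 to 5 rows; each row shifts and turns the commanded pose from where the row before left it, along the tool's axes as they then stand; what a row does not reach is not made up. A row lasts 1/10 s, in which the tool goes at most 50 mm and 8.59 degrees, less where a joint would pass 70% of its speed; a pose out of reach is approached as far as the arm can. A call is refused whole if a number of a shift passes 5 or a number of a turn 0.15, either way. A call with a gripper value outside its range is refused whole. "claw" is the gripper's target within -1 to 1 (shut at 1, half-way at 0, fully open at -1), set as the call begins (left out, the last holds). The fingers move at their own pace and stop on an object; the grip force is fixed at half the most. Time passes only in rows, so rows that do not move let the fingers close. It gives the time, the measured TCP pose, the force and the opening at its end, in the units of the state.
- get_obs(): the state, without advancing time (a new reading comes with each control period).
- snapshot(name): name is "scene" or "top" or "wrist"; returns the picture (480x640x3 uint8, red, green, blue); there is no depth.
- calibration(name): a dict with "camera_matrix" (3x3 intrinsics, pixels), "eye" and "orientation" of the camera in the world; the wrist camera has in their place "tool_from_camera" (4x4, takes a point from camera to tool coordinates, whose origin is the TCP and whose axes are the flange's). Camera axes: x right, y up, looking along -z (the intrinsics and any distortion apply to the point x, -y, -z); pixel columns grow to the right and rows downward; lengths in m; the calibration is good to about 2 mm. A picture is of the moment at which its call begins: read the wrist's pose just before it. calibration takes no time and is no camera call.
- close_job(): hands the job in, once; it reports no verdict.
The state is a dict: "time": time; "joint_positions": joint angles; "qvel": joint speeds; "joint_torque": joint torques, N m; "tool_pos": TCP position; "ee_rot": TCP orientation; "wrist_force": force on the tool from outside, world axes, zero at the start; "wrist_torque": the same for the moment, N m; "width": finger opening in m.
Only numpy, scipy, OpenCV 4.12 (cv2) and the standard library are available. Lean on these libraries where they do the work, as an engineer would, in place of code of your own. Each camera call takes 0.05 s, during which the arm holds its last target. There are 200 camera calls.

## Working session

There is one attempt and no reset: what is moved stays moved. The work goes in short steps, Python scripts to look and compute and a tool call to move; the robot and the scene stay as the last step left them, time stands still between calls to the robot, and variables do not carry over. Pictures are saved under pics/ and viewed, about 12 in all and at most 16, crops included, and the job is handed in when it is done.

Besides the shell and the picture viewer there is one more tool, called after "Call:" as a command line: name --argument value ..., lists and objects as JSON in quotes. step_arm: Moves the arm, as the interface text tells. Its arguments: {"type":"object","properties":{"increments":{"type":"string"},"claw":{"type":"number"}},"required":["increments"]}

```bash
mkdir -p pics; python3 - <<'E'
from bench import *
import cv2
print(get_obs())
for n in("scene","top"):
    c=calibration(n);print(n,c)
    cv2.imwrite(f"pics/{n}0.png",cv2.cvtColor(snapshot(n),cv2.COLOR_RGB2BGR))
print(calibration("wrist"))
E
```

```text
{'time': 0.0, 'joint_positions': array([-1.23608685e+00,  8.79444558e-02,  1.37222859e+00,  9.50444361e-06,
        1.68357133e+00, -1.03104447e-01]), 'qvel': array([ 6.97221316e-04,  6.72874368e-04, -9.12616173e-04,  5.83847290e-05,
       -5.76327108e-04,  1.55435846e-03]), 'joint_torque': array([-2.00017290e-03, -3.40190864e+01, -3.02426326e+01,  7.16211763e-02,
        3.31336563e-02, -1.71170127e-04]), 'tool_pos': array([ 0.23299892, -0.49761983,  0.20432294]), 'ee_rot': array([-3.13945333e+00, -2.30854914e-04,  4.37814740e-01]), 'wrist_force': array([-0.67176191,  0.16117475, -0.83297591]), 'wrist_torque': array([-0.01357856,  0.0186275 ,  0.00543063]), 'width': 0.0936083122163374}
scene {'camera_matrix': array([[576.94270127,   0.        , 318.41730689],
       [  0.        , 576.94270127, 234.84768457],
       [  0.        ,   0.        ,   1.        ]]), 'eye': array([ 1.29303984, -0.02198669,  1.00835812]), 'orientation': array([ 0.68229141, -0.01647071,  1.57223448])}
top {'camera_matrix': array([[464.1979092 ,   0.        , 317.13570915],
       [  0.        , 464.1979092 , 241.48329693],
       [  0.        ,   0.        ,   1.        ]]), 'eye': array([ 0.39450397, -0.02012423,  1.06987367]), 'orientation': array([ 0.09507132,  0.00553278, -1.55787827])}
{'camera_matrix': array([[390.8908877 ,   0.        , 320.00962186],
       [  0.        , 390.8908877 , 232.60399471],
       [  0.        ,   0.        ,   1.        ]]), 'tool_from_camera': array([[-9.28886594e-04,  9.63420882e-01,  2.67991307e-01,
         7.70080320e-02],
       [ 9.99998990e-01,  6.06659021e-04,  1.28518231e-03,
        -3.55573295e-04],
       [ 1.07559213e-03,  2.67992230e-01, -9.63420473e-01,
        -1.78312498e-01],
       [ 0.00000000e+00,  0.00000000e+00,  0.00000000e+00,
         1.00000000e+00]])}
```

View pics/scene0.png

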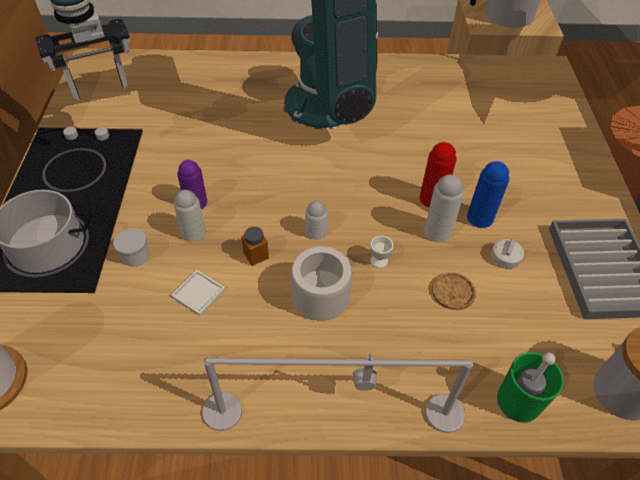

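View pics/top0.png

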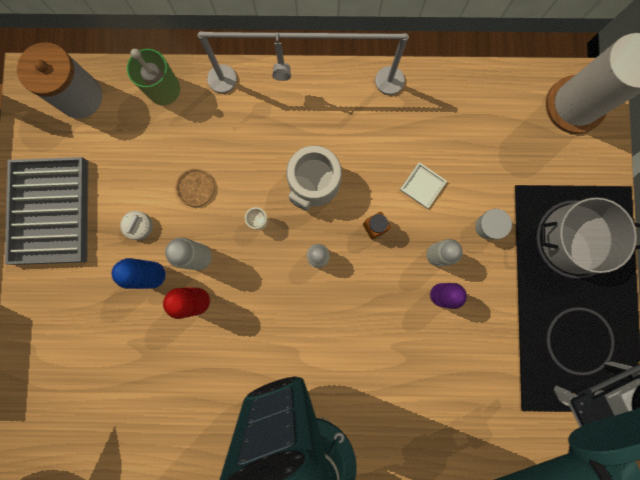

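The scene camera looks back at the robot, and right in its picture is +y. It shows the large bottle at (444,208), right against the red and blue ones; the medium at (188,215), in front of the purple one; and the small at (316,219). The warmer is at (321,283), the coaster at (453,291) and the dish at (198,292). In the top view they are at (188,254), (444,252), (318,256), (314,177), (196,188) and (424,186). Next I'll measure with masks.

```bash
cat > h.py <<'E'
import numpy as np, cv2
from scipy.spatial.transform import Rotation as R
from bench import *
def cam(n,obs=None):
    c=calibration(n);K=c["camera_matrix"]
    if n=="wrist":
        T=c["tool_from_camera"];Rt=R.from_euler("xyz",obs["ee_rot"]).as_matrix()
        return K,obs["tool_pos"]+Rt@T[:3,3],Rt@T[:3,:3]
    return K,np.array(c["eye"]),R.from_euler("xyz",c["orientation"]).as_matrix()
def ray(C,p):
    K,e,M=C;d=np.linalg.inv(K)@[p[0],p[1],1];d=M@[d[0],-d[1],-d[2]];return e,d/np.linalg.norm(d)
def onz(C,p,z):
    e,d=ray(C,p);return (e+d*(z-e[2])/d[2])[:3]
def proj(C,X):
    K,e,M=C;v=M.T@(np.array(X)-e);u=K@[v[0],-v[1],-v[2]];return u[:2]/u[2]
def tri(C1,p1,C2,p2):
    a,d=ray(C1,p1);b,f=ray(C2,p2);s=np.linalg.lstsq(np.c_[d,-f],b-a,rcond=None)[0]
    P,Q=a+s[0]*d,b+s[1]*f;return (P+Q)/2,np.linalg.norm(P-Q)
def comps(im,amin=150,smax=75,vmin=60):
    hsv=cv2.cvtColor(im,cv2.COLOR_RGB2HSV)
    m=((hsv[...,1]<smax)&(hsv[...,2]>vmin)).astype(np.uint8)
    m=cv2.morphologyEx(m,cv2.MORPH_OPEN,np.ones((3,3)))
    n,l,s,c=cv2.connectedComponentsWithStats(m)
    return m,[(s[i],c[i]) for i in range(1,n) if s[i][4]>amin]
E
python3 - <<'E'
from h import *
for n in("scene","top"):
    im=cv2.cvtColor(cv2.imread(f"pics/{n}0.png"),cv2.COLOR_BGR2RGB);C=cam(n)
    m,L=comps(im)
    print(n)
    for s,c in L:
        if 100<s[4]<6000 and 100<c[1]<330:print(s,c.round(1),onz(C,c,0.01).round(3))
    h=cv2.cvtColor(im,cv2.COLOR_RGB2HSV)
    for p in [(196,188),(180,240)] if n=="top" else [(453,291),(453,330)]:print(h[p[1],p[0]])
E
```

```text
scene
[ 63 127  15  13 157] [ 70.2 132.9] [ 0.153 -0.647  0.01 ]
[ 95 127  14  13 151] [101.6 133.2] [ 0.152 -0.566  0.01 ]
[ 424  175   40   67 1810] [443.9 208.2] [0.397 0.285 0.01 ]
[   0  189   84   84 5551] [ 38.9 230.5] [ 0.479 -0.627  0.01 ]
[ 174  189   31   52 1188] [189.  215.3] [ 0.429 -0.302  0.01 ]
[305 201  23  38 751] [315.9 220.2] [ 0.439 -0.012  0.01 ]
[245 227  18  14 206] [253.4 233.6] [ 0.48  -0.152  0.01 ]
[ 114  228   35   39 1040] [131.8 246.6] [ 0.521 -0.413  0.01 ]
[371 236  22  32 583] [380.5 250.6] [0.524 0.129 0.01 ]
[491 239  33  29 762] [507.  253.1] [0.527 0.406 0.01 ]
[ 291  247   61   73 3715] [320.9 282.5] [ 0.61  -0.001  0.01 ]
[ 172  270   53   45 1345] [198. 292.] [ 0.637 -0.254  0.01 ]
[ 15 147 144]
[ 17 130 180]
top
[ 287  146   55   64 2724] [313.  176.5] [ 0.647 -0.001  0.01 ]
[   6  157   76  107 5210] [ 49.9 214.6] [0.55  0.606 0.01 ]
[  5 160  11  97 346] [  7.9 204.8] [0.572 0.705 0.01 ]
[ 401  163   45   45 1145] [423. 185.] [ 0.63  -0.257  0.01 ]
[ 545  197   95   76 5164] [592.3 236.6] [ 0.514 -0.643  0.01 ]
[245 208  22  21 358] [255.7 218.5] [0.547 0.129 0.01 ]
[476 209  36  30 859] [493.8 224.2] [ 0.54  -0.418  0.01 ]
[121 211  31  29 714] [135.9 225.2] [0.528 0.406 0.01 ]
[370 215  18  17 237] [378.3 222.9] [ 0.54  -0.153  0.01 ]
[ 166  238   45   32 1121] [187.6 253.9] [0.463 0.283 0.01 ]
[427 240  35  26 737] [444.3 252.7] [ 0.473 -0.304  0.01 ]
[307 244  22  23 408] [317.7 255.3] [ 0.464 -0.015  0.01 ]
[ 16 142 145]
[ 23  30 110]
```

```bash
python3 - <<'E'
from h import *
S,T=cam("scene"),cam("top")
for n,a,b in [("L",(443.9,208.2),(187.6,253.9)),("M",(189,215.3),(444.3,252.7)),("Sm",(315.9,220.2),(317.7,255.3)),("spicelid",(253.4,233.6),(378.3,222.9)),("tub",(131.8,246.6),(493.8,224.2)),("egg",(380.5,250.6),(255.7,218.5)),("timer",(507,253.1),(135.9,225.2)),("dish",(198,292),(423,185)),("coaster",(453,291),(196.5,188)),("warmer",(320.9,282.5),(313,176.5)),("redcap",(443,155),(172,303)),("bluecap",(494,174),(124,273)),("purplecap",(189,172),(455,295))]:
    P,d=tri(S,a,T,b);print(n,P.round(3),d.round(4))
# dish corners
im=cv2.imread("pics/top0.png");m,_=comps(im[...,::-1].copy());k=np.zeros_like(m);k[160:212,398:450]=m[160:212,398:450]
c=max(cv2.findContours(k,0,1)[0],key=cv2.contourArea);r=cv2.minAreaRect(c)
print("dish",[onz(T,p,.01)[:2].round(3) for p in cv2.boxPoints(r)],onz(T,r[0],.01))
# warmer rim extremes by hand: mouth ellipse in top
a=cv2.resize(im[130:280,110:350],None,fx=3.3,fy=3.3,interpolation=cv2.INTER_CUBIC);cv2.imwrite("pics/c1.png",a)
E
```

```text
L [0.459 0.264 0.078] 0.0004
M [ 0.47  -0.29   0.058] 0.0022
Sm [ 0.462 -0.014  0.037] 0.002
spicelid [ 0.532 -0.144  0.073] 0.0018
tub [ 0.537 -0.407  0.032] 0.0049
egg [0.543 0.126 0.035] 0.0006
timer [0.528 0.405 0.011] 0.0006
dish [ 0.632 -0.257  0.002] 0.0024
coaster [ 0.62   0.274 -0.003] 0.0042
warmer [ 0.638 -0.002  0.05 ] 0.0001
redcap [0.357 0.269 0.14 ] 0.0084
bluecap [0.415 0.369 0.141] 0.0057
purplecap [ 0.379 -0.298  0.1  ] 0.0056
dish [array([ 0.62 , -0.202]), array([ 0.686, -0.246]), array([ 0.64 , -0.311]), array([ 0.575, -0.267])] [ 0.6299668  -0.25655641  0.01      ]
```

View pics/c1.png

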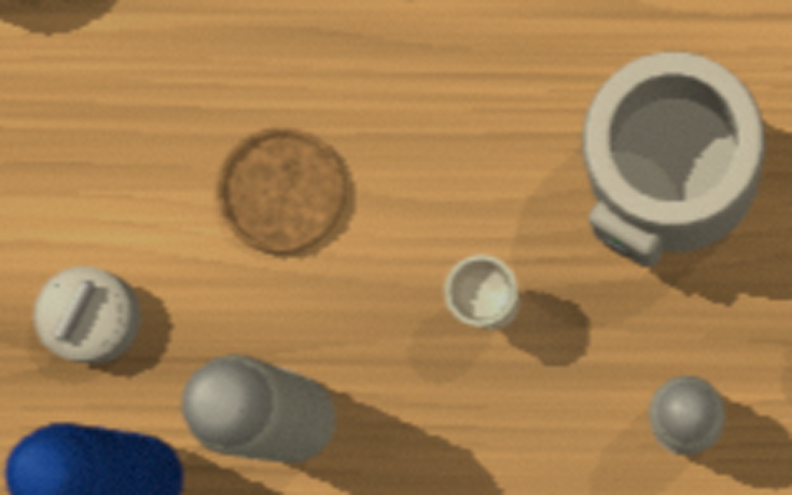

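```bash
cat >> h.py <<'E'
def plan(*wps,v=4.5,w=0.14):
    "wps: (x,y,z,yaw[,v]); prints rows in calls of 5, from the measured pose"
    o=get_obs();p=o["tool_pos"].copy();r=R.from_euler("xyz",o["ee_rot"]);rows=[]
    for q in wps:
        g=np.array(q[:3]);G=R.from_euler("xyz",[np.pi,0,q[3]]);vv=q[4] if len(q)>4 else v
        n=max(1,int(np.ceil(max(np.linalg.norm(g-p)*100/vv,(r.inv()*G).magnitude()/w))))
        for k in range(n,0,-1):
            d=np.round(r.inv().apply(g-p)*100/k,1);t=np.round((r.inv()*G).as_rotvec()/k,2)
            p=p+r.apply(d/100);r=r*R.from_rotvec(t);rows.append(" ".join(f"{x:g}" for x in [*(d+0.),*(t+0.)]))
    for i in range(0,len(rows),5):print("; ".join(rows[i:i+5]))
E
python3 - <<'E'
from h import *
import bench
print([x for x in dir(bench) if not x.startswith("_")], getattr(bench,"hold_point_z",None))
S,T=cam("scene"),cam("top")
print("coaster",onz(T,(197,188.2),.01),"warmer",onz(T,(313.9,171.8),.1))
print("rail",tri(S,(212,362),T,(198,35)),tri(S,(470,364),T,(407,37)),tri(S,(366,380),T,(281,72)))
plan((.25,-.45,.27,.5),(.42,.24,.27,2.62))
E
```

```text
['IKError', 'calibration', 'close_job', 'get_obs', 'hold_point_z', 'snapshot'] 0.0188
coaster [0.61632827 0.26763563 0.01      ] warmer [ 0.63587528 -0.00474852  0.1       ]
rail (array([0.87853335, 0.01909769, 0.33297748]), np.float64(0.3657103085773718)) (array([0.88745076, 0.00795056, 0.3429886 ]), np.float64(0.37228274247168164)) (array([0.86289674, 0.07258468, 0.086331  ]), np.float64(0.0029592596840519207))
1.8 -1.8 -3.3 0 0 -0.03; 1.8 -1.8 -3.3 0 0 -0.03; 3 -3.3 0 0 0 -0.13; 3.4 -2.9 0 0 0 -0.13; 3.7 -2.4 0 0 0 -0.13
4 -1.9 0 0 0 -0.13; 4.2 -1.4 0 0 0 -0.13; 4.4 -0.8 0 0 0 -0.13; 4.4 -0.2 0 0 0 -0.13; 4.4 0.4 0 0 0 -0.13
4.3 0.9 0 0 0 -0.14; 4.2 1.5 0 0 0 -0.13; 3.9 2.1 0 0 0 -0.14; 3.6 2.6 0 0 0 -0.13; 3.3 3 0 0 0 -0.14
2.8 3.5 0.1 0 0 -0.13; 2.3 3.8 0 0 0 -0.14; 1.8 4.1 0.1 0 0 -0.13
```

Call:
step_arm --increments "1.8 -1.8 -3.3 0 0 -0.03; 1.8 -1.8 -3.3 0 0 -0.03; 3 -3.3 0 0 0 -0.13; 3.4 -2.9 0 0 0 -0.13; 3.7 -2.4 0 0 0 -0.13" --claw -1

```text
time: 0.6
tool_pos: [0.2813, -0.3188, 0.2712]
ee_rot: [-3.141, -0.0, 0.892]
wrist_force: [0.0, -0.1, 0.3]
width: 0.0941
```

Call:
step_arm --increments "4 -1.9 0 0 0 -0.13; 4.2 -1.4 0 0 0 -0.13; 4.4 -0.8 0 0 0 -0.13; 4.4 -0.2 0 0 0 -0.13; 4.4 0.4 0 0 0 -0.13"

```text
time: 1.1
tool_pos: [0.3343, -0.1036, 0.2711]
ee_rot: [3.141, 0.0, 1.542]
wrist_force: [0.9, -0.0, 0.2]
width: 0.0937
```

Call:
step_arm --increments "4.3 0.9 0 0 0 -0.14; 4.2 1.5 0 0 0 -0.13; 3.9 2.1 0 0 0 -0.14; 3.6 2.6 0 0 0 -0.13; 3.3 3 0 0 0 -0.14"

```text
time: 1.6
tool_pos: [0.3876, 0.1118, 0.2712]
ee_rot: [-3.141, 0.0, 2.224]
wrist_force: [1.6, -0.0, -0.0]
width: 0.0938
```

Call:
step_arm --increments "2.8 3.5 0.1 0 0 -0.13; 2.3 3.8 0 0 0 -0.14; 1.8 4.1 0.1 0 0 -0.13; 0 0 0 0 0 0"

```text
time: 2.0
tool_pos: [0.4201, 0.2439, 0.2672]
ee_rot: [-3.14, -0.003, 2.625]
wrist_force: [0.5, -0.0, -0.1]
width: 0.0944
```

```bash
cat > w.py <<'E'
import sys
from h import *
o=get_obs();im=snapshot("wrist");C=cam("wrist",o);b=im[...,::-1].copy()
n=sys.argv[1];np.save(f"pics/{n}.npy",np.r_[o["tool_pos"],o["ee_rot"]])
cv2.imwrite(f"pics/{n}_raw.png",b)
for a in sys.argv[2:]:
    x=[float(v) for v in a.split(",")];p=proj(C,x[:3])
    cv2.drawMarker(b,tuple(int(v) for v in p),(255,0,255),0,10,1)
    if len(x)>3:
        q=np.array([proj(C,[x[0]+x[3]*np.cos(t),x[1]+x[3]*np.sin(t),x[2]]) for t in np.linspace(0,6.283,49)]).astype(np.int32)
        cv2.polylines(b,[q],1,(0,255,0),1)
    print(a,p.round(1))
cv2.imwrite(f"pics/{n}.png",b)
print(np.round(o["tool_pos"],4),np.round(o["ee_rot"],4),o["time"])
E
python3 w.py w1 .459,.264,.138,.031 .459,.264,0,.031
```

```text
.459,.264,.138,.031 [365.2 253.4]
.459,.264,0,.031 [352.2 216.2]
[0.4201 0.2439 0.2672] [-3.1398 -0.0032  2.6253] 2.0
```

View pics/w1.png

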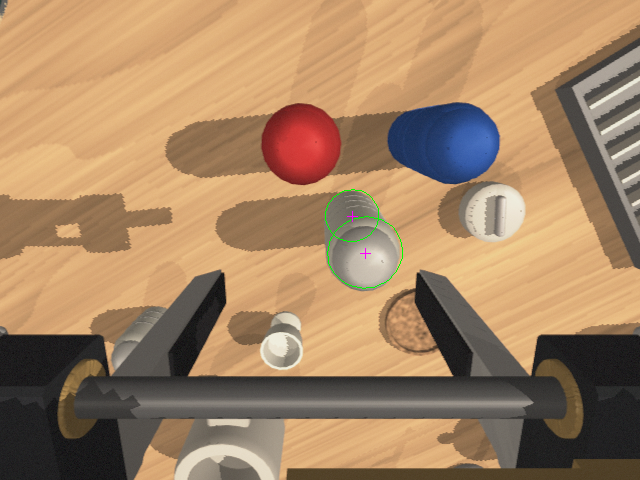

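The overlay at (365,253)/(352,216) agrees with the large bottle to about 2 px. The red bottle at (300,145) and the blue at (450,140) both clear the jaw line. I'll move over it and go down.

```bash
python3 -c "
from h import *
plan((.459,.264,.24,2.62),(.459,.264,.092,2.62,3))"
```

```text
-1.1 1.9 1.4 0 0 0; -1.2 2 1.4 0 0 0; 0 0 3 0 0 0; 0 0 2.9 0 0 0; 0 0 3 0 0 0
0 0 2.9 0 0 0; 0 0 3 0 0 0
```

Call:
step_arm --increments "-1.1 1.9 1.4 0 0 0; -1.2 2 1.4 0 0 0; 0 0 0 0 0 0; 0 0 0 0 0 0"

```text
time: 2.45
tool_pos: [0.4594, 0.2608, 0.2411]
ee_rot: [-3.14, -0.001, 2.616]
wrist_force: [-0.5, 0.1, -0.3]
width: 0.0939
```

Call:
step_arm --increments "0 0 3 0 0 0; 0 0 3 0 0 0; 0 0 3 0 0 0; 0 0 3 0 0 0; 0 0 2.8 0 0 0"

```text
time: 2.95
tool_pos: [0.4596, 0.2612, 0.094]
ee_rot: [3.14, 0.001, 2.616]
wrist_force: [0.3, 0.5, 0.1]
width: 0.0939
```

Call:
step_arm --increments "0 0 0 0 0 0; 0 0 0 0 0 0; 0 0 0 0 0 0; 0 0 0 0 0 0; 0 0 0 0 0 0" --claw 1

```text
time: 3.45
tool_pos: [0.4609, 0.2622, 0.0957]
ee_rot: [3.139, 0.003, 2.618]
wrist_force: [-0.4, -1.8, 4.5]
width: 0.0616
```

Call:
step_arm --increments "0 0 0 0 0 0; 0 0 0 0 0 0; 0 0 0 0 0 0; 0 0 0 0 0 0; 0 0 0 0 0 0"

```text
time: 3.95
tool_pos: [0.4609, 0.2623, 0.0957]
ee_rot: [3.14, 0.002, 2.618]
wrist_force: [-1.0, -2.6, 7.3]
width: 0.0614
```

```bash
python3 -c "
from h import *
plan((.461,.262,.24,2.618,3),(.636,-.005,.24,2.618,4))"
```

```text
0 0 -2.9 0 0 0; 0 0 -2.9 0 0 0; 0 0 -2.9 0 0 0; 0 0 -2.9 0 0 0; -0.1 0 -2.8 0 0 0
-3.6 -1.8 0 0 0 0; -3.6 -1.8 0 0 0 0; -3.5 -1.8 0 0 0 0; -3.6 -1.8 0 0 0 0; -3.5 -1.8 0 0 0 0
-3.6 -1.8 0 0 0 0; -3.5 -1.8 0 0 0 0; -3.6 -1.8 0 0 0 0
```

Call:
step_arm --increments "0 0 -2 0 0 0; 0 0 -3 0 0 0; 0 0 -3.5 0 0 0; 0 0 -3.5 0 0 0; 0 0 -2.5 0 0 0"

```text
time: 4.45
tool_pos: [0.46, 0.2624, 0.2403]
ee_rot: [3.14, 0.001, 2.618]
wrist_force: [0.8, 0.3, -3.4]
width: 0.0616
```

Call:
step_arm --increments "-1 -0.5 0 0 0 0; -2 -1 0 0 0 0; -3.5 -1.8 0 0 0 0; -3.6 -1.8 0 0 0 0; -3.6 -1.8 0 0 0 0"

```text
time: 4.95
tool_pos: [0.5439, 0.1319, 0.2353]
ee_rot: [-3.139, -0.003, 2.618]
wrist_force: [0.5, 0.5, -3.5]
width: 0.0616
```

Call:
step_arm --increments "-3.5 -1.8 0 0 0 0; -3.6 -1.8 0 0 0 0; -3.2 -1.6 0 0 0 0; -2.2 -1.1 0 0 0 0; -1.2 -0.6 0 0 0 0"

```text
time: 5.45
tool_pos: [0.6281, 0.0027, 0.2345]
ee_rot: [-3.139, -0.005, 2.615]
wrist_force: [-0.4, 1.1, -3.7]
width: 0.0617
```

Call:
step_arm --increments "-0.6 -0.3 0 0 0 0; 0 0 0 0 0 0; 0 0 0 0 0 0"

```text
time: 5.75
tool_pos: [0.6313, 0.0011, 0.2382]
ee_rot: [3.141, -0.001, 2.619]
wrist_force: [-0.5, 0.7, -2.7]
width: 0.0614
```

```bash
python3 w.py w2 .636,-.005,.1,.041 .636,-.005,.1,.060; python3 -c "
from h import *
cv2.imwrite('pics/t2.png',snapshot('top')[...,::-1])"
```

```text
.636,-.005,.1,.041 [317.1 230.8]
.636,-.005,.1,.060 [317.1 230.8]
[0.6313 0.0011 0.2382] [ 3.1415e+00 -1.1000e-03  2.6190e+00] 5.75
```

View pics/w2.png

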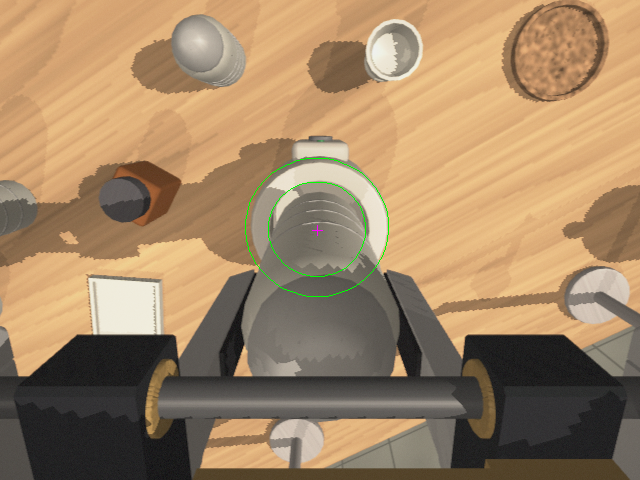

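The bottle hangs upright in the jaws. The warmer's rim, around (317,228), lies close to the overlay, so I'll fit it numerically.

```bash
python3 - <<'E'
from h import *
q=np.load("pics/w2.npy");C=cam("wrist",dict(tool_pos=q[:3],ee_rot=q[3:]))
im=cv2.imread("pics/w2_raw.png");h=cv2.cvtColor(im,cv2.COLOR_BGR2HSV)
pts=[]
for y in range(185,245,3):
    r=h[y,:,1].astype(int)
    l=next((x for x in range(320-40,200,-1) if r[x]>80),None);g=next((x for x in range(320+40,440) if r[x]>80),None)
    for x in(l,g):
        if x:pts.append(onz(C,(x,y),.1)[:2])
    if y%12==5:print(y,l,g)
P=np.array(pts);A=np.c_[2*P,np.ones(len(P))];s=np.linalg.lstsq(A,(P**2).sum(1),rcond=None)[0]
print("rim",s[:2],"R",np.sqrt(s[2]+s[0]**2+s[1]**2))
# residual vs. robust
c=s[:2];print(np.round(np.linalg.norm(P-c,axis=1)*1000,1))
cv2.imwrite("pics/c2.png",cv2.resize(im[120:300,220:420],None,fx=3,fy=3))
E
```

```text
185 263 376
197 255 383
209 252 386
221 250 388
233 251 388
rim [ 0.63391544 -0.00192731] R 0.05783882857919943
[57.6 58.2 57.5 57.5 57.6 57.6 57.9 57.8 58.3 58.2 58.1 58.  58.  58.
 58.1 58.  57.5 57.4 57.8 57.7 58.2 58.1 57.9 57.8 57.8 57.7 57.7 57.6
 57.8 57.7 58.  57.9 57.4 58.2 57.9 57.8 57.6 57.5 58.2 58.1]
```

View pics/c2.png

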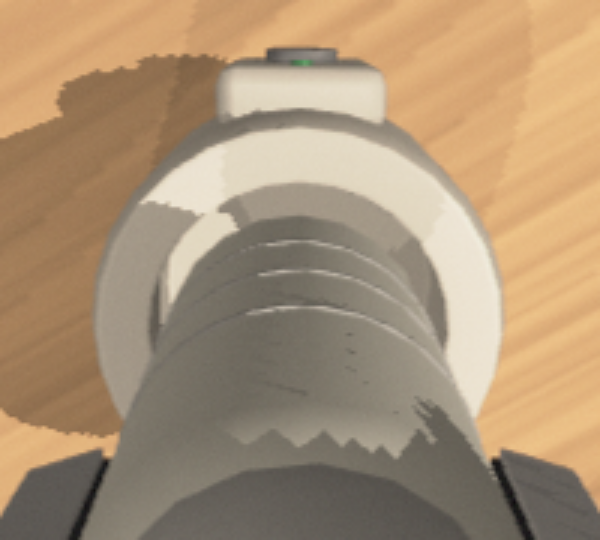

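```bash
python3 - <<'E'
from h import *
q=np.load("pics/w2.npy");C=cam("wrist",dict(tool_pos=q[:3],ee_rot=q[3:]))
Rt=R.from_euler("xyz",q[3:])
X=onz(C,(320.5,192.7),.1425);t=Rt.inv().apply(X-q[:3]);print("foot far edge in tool",t, "axis at",t[0]-.031)
off=Rt.apply([t[0]-.031,0,0]);print(off)
g=np.array([.634,-.002])-off[:2];print(g);plan((*g,.2382,2.619))
E
```

```text
foot far edge in tool [ 0.03220523 -0.0001413   0.09569655] axis at 0.001205226365538846
[-1.04437864e-03  6.01533116e-04  1.32418583e-06]
[ 0.63504438 -0.00260153]
-0.5 -0.2 0.1 0 0 0
```

Call:
step_arm --increments "-0.4 -0.2 0 0 0 0; 0 0 1.5 0 0 0; 0 0 2.5 0 0 0; 0 0 2.5 0 0 0; 0 0 1.5 0 0 0"

```text
time: 6.35
tool_pos: [0.6327, -0.0034, 0.1547]
ee_rot: [-3.14, -0.004, 2.618]
wrist_force: [-0.5, 0.7, -4.2]
width: 0.0616
```

Call:
step_arm --increments "0 0 1 0 0 0; 0 0 0.6 0 0 0; 0 0 0.2 0 0 0; 0 0 0 0 0 0; 0 0 0 0 0 0"

```text
time: 6.85
tool_pos: [0.635, -0.0038, 0.1418]
ee_rot: [3.141, 0.002, 2.618]
wrist_force: [0.1, -0.2, -3.7]
width: 0.0614
```

Call:
step_arm --increments "0 0 0.3 0 0 0; 0 0 0.3 0 0 0; 0 0 0.2 0 0 0; 0 0 0 0 0 0; 0 0 0 0 0 0"

```text
time: 7.35
tool_pos: [0.6342, -0.0037, 0.1323]
ee_rot: [-3.141, -0.0, 2.618]
wrist_force: [0.1, -0.3, -3.5]
width: 0.0617
```

Call:
step_arm --increments "0 0 0.1 0 0 0; 0 0 0.1 0 0 0; 0 0 0 0 0 0; 0 0 0 0 0 0; 0 0 0 0 0 0"

```text
time: 7.85
tool_pos: [0.6344, -0.0038, 0.1308]
ee_rot: [3.141, 0.001, 2.618]
wrist_force: [-0.1, -0.7, -1.7]
width: 0.0615
```

Call:
step_arm --increments "0 0 0.1 0 0 0; 0 0 0 0 0 0; 0 0 0 0 0 0"

```text
time: 8.15
tool_pos: [0.6346, -0.0039, 0.1308]
ee_rot: [3.141, 0.002, 2.618]
wrist_force: [-1.9, -0.2, 4.4]
width: 0.0618
```

Call:
step_arm --increments "0 0 0 0 0 0; 0 0 0 0 0 0; 0 0 0 0 0 0; 0 0 0 0 0 0; 0 0 0 0 0 0" --claw -1

```text
time: 8.65
tool_pos: [0.6342, -0.0036, 0.1291]
ee_rot: [-3.141, -0.0, 2.618]
wrist_force: [0.2, -0.5, 1.0]
width: 0.0939
```

Call:
step_arm --increments "0 0 -1 0 0 0; 0 0 -3 0 0 0; 0 0 -4.5 0 0 0; 0 0 -4.5 0 0 0; 0 0 -2 0 0 0"

```text
time: 9.15
tool_pos: [0.6355, -0.0038, 0.2865]
ee_rot: [3.138, 0.009, 2.618]
wrist_force: [0.3, 0.1, -1.7]
width: 0.094
```

```bash
python3 - <<'E'
from h import *
plan((.50,-.15,.30,1.57),(.42,-.26,.27,1.57))
cv2.imwrite("pics/s3.png",snapshot("scene")[150:400,150:550,::-1].repeat(2,0).repeat(2,1)[:,:800])
E
python3 w.py w3 .634,-.002,.205,.02 .634,-.002,.1,.041
```

```text
0.6 -2.4 -0.2 0 0 0.13; 0.2 -2.5 -0.2 0 0 0.13; -0.1 -2.5 -0.2 0 0 0.13; -0.4 -2.5 -0.2 0 0 0.13; -0.7 -2.4 -0.2 0 0 0.13
-1 -2.2 -0.2 0 0 0.13; -1.3 -2.1 -0.1 0 0 0.13; -1.7 -1.9 -0.2 0.01 0 0.14; -2.7 -2 0.8 0 0 0; -2.8 -2 0.8 0 0 0
-2.7 -2 0.7 0 0 0; -2.8 -2 0.8 0 0 0
.634,-.002,.205,.02 [320.8 235.8]
.634,-.002,.1,.041 [319.9 204.3]
[ 0.6362 -0.0038  0.2888] [3.1359 0.0125 2.6178] 9.2
```

View pics/w3.png

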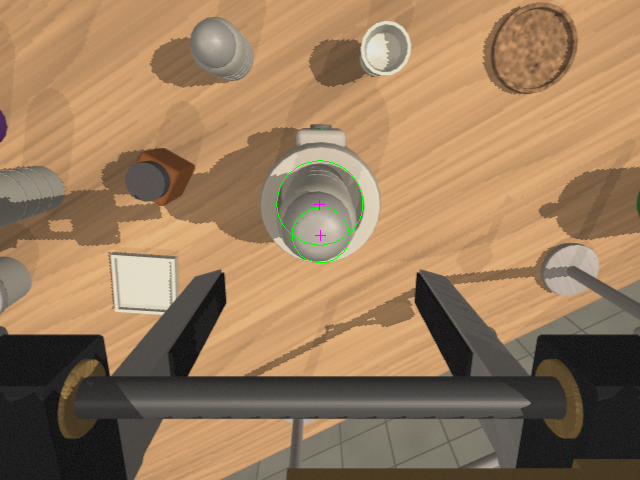

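The large bottle stands centred in the well: cap at (320,235), on the overlay. Next is the medium one.

```bash
python3 -c "
from h import *
plan((.50,-.26,.27,3.1))"
```

```text
-0.1 -4.1 0.2 0 0 -0.07; 0.1 -4.1 0.2 0 0 -0.07; 0.4 -4.1 0.2 0 0 -0.07; 0.7 -4.1 0.2 0 0 -0.07; 1 -4 0.2 0 0 -0.07
1.3 -4 0.2 0 0.01 -0.07; 1.6 -3.9 0.3 0 0 -0.06
```

Call:
step_arm --increments "-0.1 -4.1 0 0 0 -0.07; 0.1 -4.1 0 0 0 -0.07; 0.4 -4.1 0 0 0 -0.07; 0.7 -4.1 0.2 0 0 -0.07; 1 -4 0.4 0 0 -0.07"

```text
time: 9.75
tool_pos: [0.5366, -0.1869, 0.2716]
ee_rot: [3.141, -0.002, 2.971]
wrist_force: [0.8, -0.8, 0.9]
width: 0.0941
```

Call:
step_arm --increments "1.3 -4 0.4 0 0 -0.07; 1.6 -3.9 0.4 0 0 -0.06; 0 0 0 0 0 0; 0 0 0 0 0 0"

```text
time: 10.15
tool_pos: [0.4975, -0.2604, 0.2636]
ee_rot: [3.139, -0.002, 3.095]
wrist_force: [-0.0, 0.6, -0.8]
width: 0.0939
```

```bash
python3 w.py w4 .47,-.29,.1,.027 .47,-.29,0,.027 .632,-.257,.01 .532,-.144,.078 .462,-.014,.066,.025 .462,-.014,0,.025
```

```text
.47,-.29,.1,.027 [284.4 187.1]
.47,-.29,0,.027 [291.9 173.6]
.632,-.257,.01 [327.5 307.5]
.532,-.144,.078 [440.8 239.9]
.462,-.014,.066,.025 [576.4 159.5]
.462,-.014,0,.025 [538.8 154.5]
[ 0.4975 -0.2604  0.2636] [ 3.1395e+00 -2.4000e-03  3.0952e+00] 10.15
```

View pics/w4.png

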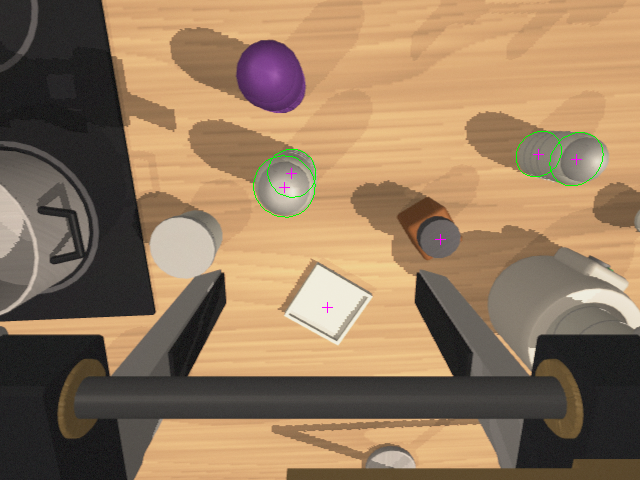

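The overlays fit the medium at (285,187) and the small at (560,157). The dish is near (328,303). I'll grasp the medium.

```bash
python3 -c "
from h import *
plan((.47,-.29,.22,3.1),(.47,-.29,.062,3.1,3))"
```

```text
1.3 -1.6 2.2 0 0 0; 1.4 -1.6 2.2 0 0 0; 0 0 2.6 0 0 0; 0 0 2.6 0 0 0; 0 0 2.7 0 0 0
0 0 2.6 0 0 0; 0 0 2.7 0 0 0; -0.1 0 2.6 0 0 0
```

Call:
step_arm --increments "1.3 -1.6 1.5 0 0 0; 1.4 -1.6 2 0 0 0; 0 0 0 0 0 0; 0 0 0 0 0 0"

```text
time: 10.6
tool_pos: [0.4706, -0.2896, 0.2301]
ee_rot: [3.14, -0.0, 3.099]
wrist_force: [0.6, -0.3, 0.2]
width: 0.0942
```

Call:
step_arm --increments "0 0 3 0 0 0; 0 0 3.5 0 0 0; 0 0 3.5 0 0 0; 0 0 3.5 0 0 0; 0 0 3 0 0 0"

```text
time: 11.1
tool_pos: [0.4716, -0.2897, 0.0651]
ee_rot: [-3.141, 0.002, 3.1]
wrist_force: [-0.2, 0.0, 0.2]
width: 0.0939
```

Call:
step_arm --increments "0 0 0 0 0 0; 0 0 0 0 0 0; 0 0 0 0 0 0; 0 0 0 0 0 0; 0 0 0 0 0 0"

```text
time: 11.6
tool_pos: [0.471, -0.2916, 0.0674]
ee_rot: [-3.14, 0.003, 3.098]
wrist_force: [-1.1, 1.1, 0.2]
width: 0.0941
```

Call:
step_arm --increments "0 0 0 0 0 0; 0 0 0 0 0 0; 0 0 0 0 0 0; 0 0 0 0 0 0; 0 0 0 0 0 0" --claw 1

```text
time: 12.1
tool_pos: [0.4699, -0.291, 0.0654]
ee_rot: [3.142, -0.0, 3.098]
wrist_force: [-0.8, -0.9, 0.0]
width: 0.0575
```

Call:
step_arm --increments "0 0 0 0 0 0; 0 0 0 0 0 0; 0 0 0 0 0 0"

```text
time: 12.4
tool_pos: [0.4699, -0.2908, 0.0654]
ee_rot: [3.141, -0.0, 3.098]
wrist_force: [-0.7, 0.6, -1.1]
width: 0.0531
```

```bash
python3 -c "
from h import *
plan((.47,-.291,.20,3.1,3),(.45,-.05,.20,3.1),(.52,.20,.20,3.1),(.605,.262,.20,3.1,4))"
```

```text
0 0 -2.7 0 0 0; 0 0 -2.7 0 0 0; 0 0 -2.7 0 0 0; 0 0 -2.7 0 0 0; 0 0 -2.7 0 0 0
0.5 4 0 0 0 0; 0.5 4 0 0 0 0; 0.5 4 0 0 0 0; 0.5 4 0 0 0 0; 0.5 4 0 0 0 0
0.5 4 0 0 0 0; -1 4.2 0 0 0 0; -1 4.2 0 0 0 0; -1 4.2 0 0 0 0; -1 4.2 0 0 0 0
-0.9 4.2 0 0 0 0; -1 4.3 0 0 0 0; -2.7 2.2 0 0 0 0; -2.7 2.2 0 0 0 0; -2.8 2.1 0 0 0 0
```

Call:
step_arm --increments "0 0 -2 0 0 0; 0 0 -3 0 0 0; 0 0 -3.2 0 0 0; 0 0 -3.2 0 0 0; 0 0 -2.1 0 0 0"

```text
time: 12.9
tool_pos: [0.4704, -0.2914, 0.2028]
ee_rot: [-3.14, 0.002, 3.098]
wrist_force: [1.1, 0.4, -1.2]
width: 0.0533
```

Call:
step_arm --increments "0.3 2 0 0 0 0; 0.4 3.5 0 0 0 0; 0.5 4 0 0 0 0; 0.5 4 0 0 0 0; 0.5 4 0 0 0 0"

```text
time: 13.4
tool_pos: [0.454, -0.1125, 0.1983]
ee_rot: [3.14, -0.003, 3.098]
wrist_force: [0.5, 0.6, -2.2]
width: 0.0532
```

Call:
step_arm --increments "0.5 4 0 0 0 0; 0.3 4 0 0 0 0; -0.8 4 0 0 0 0; -1 4.2 0 0 0 0; -1 4.2 0 0 0 0"

```text
time: 13.9
tool_pos: [0.4829, 0.0902, 0.1987]
ee_rot: [-3.141, -0.003, 3.098]
wrist_force: [1.4, -0.1, -1.3]
width: 0.053
```

Call:
step_arm --increments "-1 4.2 0 0 0 0; -1.2 4.2 0 0 0 0; -2 3 0 0 0 0; -2.7 2.2 0 0 0 0; -2.5 1.8 0 0 0 0"

```text
time: 14.4
tool_pos: [0.584, 0.2399, 0.198]
ee_rot: [-3.141, -0.004, 3.1]
wrist_force: [0.4, -0.5, -1.8]
width: 0.0532
```

Call:
step_arm --increments "-2 1 0 0 0 0; -1.2 0.8 0 0 0 0; 0 0 0 0 0 0; 0 0 0 0 0 0; 0 0 0 0 0 0"

```text
time: 14.9
tool_pos: [0.6167, 0.254, 0.1998]
ee_rot: [-3.141, -0.002, 3.098]
wrist_force: [-0.0, 0.2, -1.3]
width: 0.0532
```

```bash
python3 w.py w5 .618,.270,.01,.045 .618,.270,.01,.04
```

```text
.618,.270,.01,.045 [336.7 210.3]
.618,.270,.01,.04 [336.7 210.3]
[0.6167 0.254  0.1998] [-3.1409e+00 -1.7000e-03  3.0980e+00] 14.9
```

View pics/w5.png

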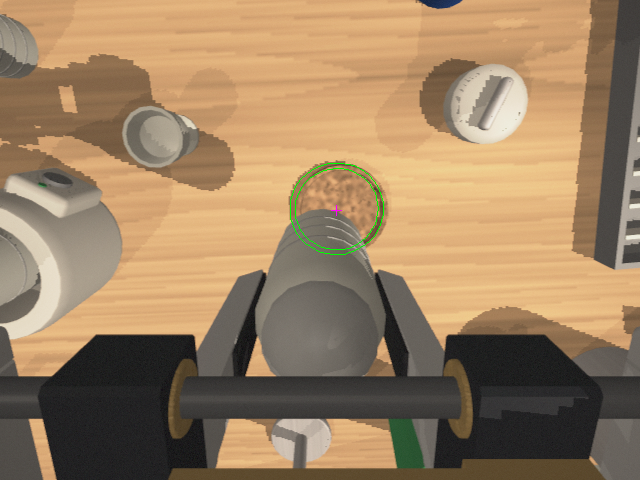

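The overlay sits on the coaster at (337,210) to within about 2 px. I'll align and lower.

Call:
step_arm --increments "-0.1 1.6 0 0 0 0; 0 0 0 0 0 0; 0 0 2 0 0 0; 0 0 3 0 0 0; 0 0 3 0 0 0"

```text
time: 15.45
tool_pos: [0.62, 0.2706, 0.1207]
ee_rot: [3.141, 0.002, 3.098]
wrist_force: [-0.2, 0.4, -2.6]
width: 0.0534
```

Call:
step_arm --increments "0 0 2 0 0 0; 0 0 1.2 0 0 0; 0 0 0.6 0 0 0; 0 0 0 0 0 0; 0 0 0 0 0 0"

```text
time: 15.95
tool_pos: [0.6205, 0.2704, 0.084]
ee_rot: [3.141, 0.002, 3.098]
wrist_force: [0.4, -0.0, -1.5]
width: 0.0531
```

Call:
step_arm --increments "0.2 0 0.4 0 0 0; 0 0 0.4 0 0 0; 0 0 0.2 0 0 0; 0 0 0 0 0 0; 0 0 0 0 0 0"

```text
time: 16.45
tool_pos: [0.6177, 0.2701, 0.0723]
ee_rot: [-3.141, -0.0, 3.098]
wrist_force: [-0.4, -0.2, -1.5]
width: 0.0534
```

Call:
step_arm --increments "0 0 0.1 0 0 0; 0 0 0.1 0 0 0; 0 0 0 0 0 0; 0 0 0 0 0 0; 0 0 0 0 0 0"

```text
time: 16.95
tool_pos: [0.6177, 0.2701, 0.0705]
ee_rot: [-3.142, 0.0, 3.098]
wrist_force: [-0.2, -1.0, -2.1]
width: 0.0531
```

Call:
step_arm --increments "0 0 0.1 0 0 0; 0 0 0 0 0 0; 0 0 0 0 0 0; 0 0 0 0 0 0; 0 0 0 0 0 0"

```text
time: 17.45
tool_pos: [0.618, 0.2701, 0.0704]
ee_rot: [3.141, 0.001, 3.098]
wrist_force: [-1.7, -0.7, 5.5]
width: 0.0531
```

Contact with the floor: the vertical force went from −2.1 to +5.5 N. I'll release and rise.

Call:
step_arm --increments "0 0 0 0 0 0; 0 0 0 0 0 0; 0 0 0 0 0 0; 0 0 0 0 0 0; 0 0 0 0 0 0" --claw -1

```text
time: 17.95
tool_pos: [0.6176, 0.2701, 0.0691]
ee_rot: [-3.141, -0.0, 3.098]
wrist_force: [0.1, 0.1, 0.3]
width: 0.0897
```

Call:
step_arm --increments "0 0 0 0 0 0; 0 0 -1 0 0 0; 0 0 -3 0 0 0; 0 0 -4.5 0 0 0; 0 0 -4.5 0 0 0"

```text
time: 18.45
tool_pos: [0.6172, 0.27, 0.2009]
ee_rot: [-3.141, -0.001, 3.098]
wrist_force: [0.9, 0.5, 0.7]
width: 0.094
```

Call:
step_arm --increments "0 0 -4 0 0 0; 0 0 -2 0 0 0; 0 0 0 0 0 0; 0 0 0 0 0 0"

```text
time: 18.85
tool_pos: [0.6177, 0.2701, 0.2595]
ee_rot: [3.141, 0.001, 3.098]
wrist_force: [0.2, 0.8, -0.9]
width: 0.094
```

```bash
python3 w.py w6 .618,.270,.105,.027 .618,.270,.01,.045
python3 -c "
from h import *
plan((.48,.10,.26,2.6),(.462,-.014,.20,2.2))"
```

```text
.618,.270,.105,.027 [319.7 218.2]
.618,.270,.01,.045 [319.7 198.3]
[0.6177 0.2701 0.2595] [3.1415e+00 6.0000e-04 3.0979e+00] 18.85
2.6 -3.5 0 0 0 0.1; 2.2 -3.8 0 0 0 0.1; 1.8 -4 -0.1 0 0 0.1; 1.5 -4.1 0 0 0 0.1; 1 -4.2 -0.1 0 0 0.1
-1.4 -3.6 2 0 0 0.13; -1.9 -3.3 2 0 0 0.13; -2.4 -3.1 2 0 0 0.14
```

View pics/w6.png

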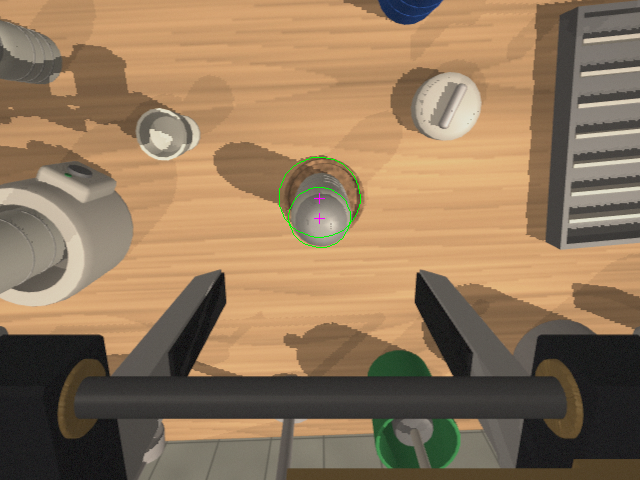

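The medium stands centred in the coaster at (320,205). Next is the small one.

```bash
python3 -c "
from h import *
plan((.50,.08,.24,3.1),(.462,-.014,.18,3.1),(.462,-.014,.027,3.1,3))"
```

```text
2.2 -3.9 0.4 0 0 0; 2.2 -3.9 0.4 0 0 0; 2.2 -3.9 0.3 0 0 0; 2.1 -3.9 0.4 0 0 0; 2.2 -3.9 0.3 0 0 0
1.1 -3.2 2 0 0 0; 1.1 -3.2 2 0 0 0; 1.1 -3.1 2 0 0 0; 0 0 2.6 0 0 0; 0 0 2.5 0 0 0
0 0 2.6 0 0 0; 0 0 2.5 0 0 0; 0 0 2.6 0 0 0; 0 0 2.5 0 0 0
```

Call:
step_arm --increments "2.2 -3.9 0.4 0 0 0; 2.2 -3.9 0.4 0 0 0; 2.2 -3.9 0.3 0 0 0; 2.1 -3.9 0.4 0 0 0; 2.2 -3.9 0.3 0 0 0"

```text
time: 19.4
tool_pos: [0.4979, 0.0787, 0.2381]
ee_rot: [-3.141, -0.005, 3.098]
wrist_force: [0.2, -0.5, 0.9]
width: 0.0939
```

Call:
step_arm --increments "1.1 -3.2 1 0 0 0; 1.1 -3.2 1 0 0 0; 1.1 -3.1 2 0 0 0; 0 0 1 0 0 0; 0 0 0 0 0 0"

```text
time: 19.9
tool_pos: [0.461, -0.0132, 0.1878]
ee_rot: [3.14, -0.007, 3.096]
wrist_force: [1.3, 0.4, -0.7]
width: 0.0942
```

```bash
python3 w.py w7 .462,-.014,.066,.025 .462,-.014,0,.025
```

```text
.462,-.014,.066,.025 [318.8 229.7]
.462,-.014,0,.025 [318.9 212.2]
[ 0.461  -0.0132  0.1878] [ 3.1402 -0.0069  3.0962] 19.9
```

View pics/w7.png

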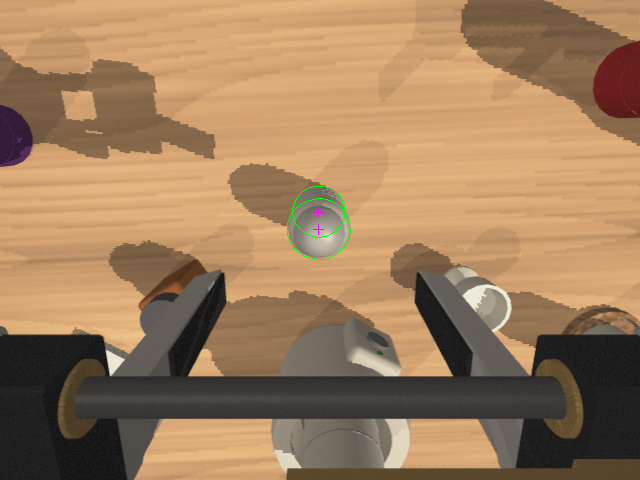

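The small bottle is right under the jaws at (319,222). I'll descend and grip.

Call:
step_arm --increments "0 0 2.5 0 0 0; 0 0 3.5 0 0 0; 0 0 3.5 0 0 0; 0 0 3.5 0 0 0; 0 0 2.5 0 0 0"

```text
time: 20.45
tool_pos: [0.4627, -0.0118, 0.0344]
ee_rot: [3.141, -0.002, 3.1]
wrist_force: [-0.4, -0.2, -0.9]
width: 0.0939
```

Call:
step_arm --increments "0 0 0.3 0 0 0; 0 0 0 0 0 0; 0 0 0 0 0 0; 0 0 0 0 0 0; 0 0 0 0 0 0"

```text
time: 20.95
tool_pos: [0.4643, -0.0135, 0.035]
ee_rot: [-3.141, 0.003, 3.098]
wrist_force: [-0.2, 0.1, -0.1]
width: 0.0943
```

Call:
step_arm --increments "0 0 0 0 0 0; 0 0 0 0 0 0; 0 0 0 0 0 0; 0 0 0 0 0 0; 0 0 0 0 0 0" --claw 1

```text
time: 21.45
tool_pos: [0.4631, -0.0134, 0.0334]
ee_rot: [-3.142, -0.0, 3.098]
wrist_force: [-0.3, -0.2, -0.5]
width: 0.0574
```

Call:
step_arm --increments "0 0 0 0 0 0; 0 0 0 0 0 0; 0 0 0 0 0 0; 0 0 0 0 0 0; 0 0 0 0 0 0"

```text
time: 21.95
tool_pos: [0.4631, -0.0135, 0.0334]
ee_rot: [-3.141, -0.0, 3.098]
wrist_force: [-0.1, -1.0, 0.4]
width: 0.0495
```

```bash
python3 -c "
from h import *
o=get_obs();x,y,z=o['tool_pos']
plan((x,y,z+.14,3.098,3),(.47,-.2,z+.14,3.098,4),(.60,-.25,z+.14,3.098,4))"
```

```text
0 0 -2.8 0 0 0; 0 0 -2.8 0 0 0; 0 0 -2.8 0 0 0; 0 0 -2.8 0 0 0; 0 0 -2.8 0 0 0
-0.3 -3.7 0 0 0 0; -0.3 -3.7 0 0 0 0; -0.3 -3.7 0 0 0 0; -0.3 -3.8 0 0 0 0; -0.3 -3.7 0 0 0 0
-3.3 -1.1 0 0 0 0; -3.3 -1.1 0 0 0 0; -3.3 -1.1 0 0 0 0; -3.3 -1.1 0 0 0 0
```

Call:
step_arm --increments "0 0 -2 0 0 0; 0 0 -3 0 0 0; 0 0 -3.5 0 0 0; 0 0 -3.5 0 0 0; 0 0 -2 0 0 0"

```text
time: 22.45
tool_pos: [0.4641, -0.0134, 0.1765]
ee_rot: [-3.141, 0.004, 3.098]
wrist_force: [-0.1, 0.2, -1.5]
width: 0.0494
```

Call:
step_arm --increments "-0.2 -2 0 0 0 0; -0.3 -3.5 0 0 0 0; -0.3 -3.8 0 0 0 0; -0.3 -3.8 0 0 0 0; -0.4 -3.7 0 0 0 0"

```text
time: 22.95
tool_pos: [0.4705, -0.1831, 0.1732]
ee_rot: [3.141, -0.0, 3.098]
wrist_force: [0.7, -0.4, -0.8]
width: 0.0498
```

Call:
step_arm --increments "-2 -2.2 0 0 0 0; -3.3 -1.2 0 0 0 0; -3.4 -1.3 0 0 0 0; -3 -1.2 0 0 0 0; -1.5 -0.8 0 0 0 0"

```text
time: 23.45
tool_pos: [0.6013, -0.2552, 0.1718]
ee_rot: [3.141, -0.001, 3.098]
wrist_force: [-0.2, -0.6, -1.3]
width: 0.0494
```

Call:
step_arm --increments "0 0 0 0 0 0; 0 0 0 0 0 0; 0 0 0 0 0 0"

```text
time: 23.75
tool_pos: [0.5989, -0.254, 0.1735]
ee_rot: [3.141, -0.001, 3.098]
wrist_force: [-0.2, 0.4, -0.8]
width: 0.0497
```

```bash
python3 w.py w8 .631,-.257,.01,.039 .620,-.202,.01 .686,-.246,.01 .640,-.311,.01 .575,-.267,.01
```

```text
.631,-.257,.01,.039 [318.1 249.9]
.620,-.202,.01 [378.  235.8]
.686,-.246,.01 [332.3 304.1]
.640,-.311,.01 [260.3 261.6]
.575,-.267,.01 [303.9 189.9]
[ 0.5989 -0.254   0.1735] [ 3.1412e+00 -7.0000e-04  3.0979e+00] 23.75
```

View pics/w8.png

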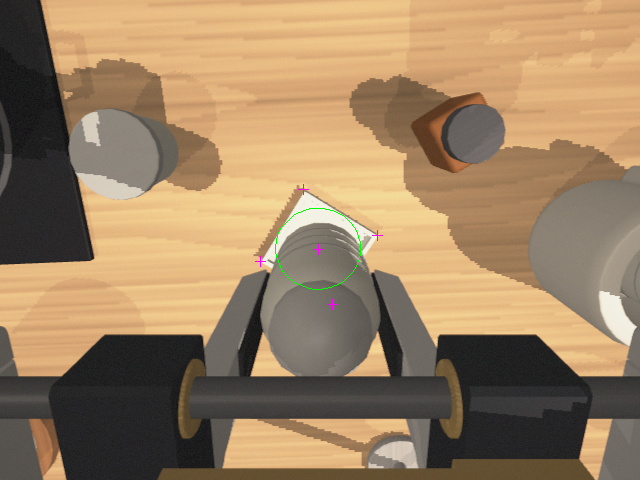

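The dish corners at (304,190), (378,236) and (261,262) agree with the overlay. I'll align and lower.

Call:
step_arm --increments "-1.5 -0.1 0 0 0 0; -1.7 -0.1 0 0 0 0; 0 0 0 0 0 0; 0 0 2 0 0 0; 0 0 3 0 0 0"

```text
time: 24.3
tool_pos: [0.6323, -0.2585, 0.1266]
ee_rot: [-3.139, 0.006, 3.098]
wrist_force: [1.4, 0.3, -1.6]
width: 0.0494
```

Call:
step_arm --increments "0 0 3 0 0 0; 0 0 2.2 0 0 0; 0 0 1.2 0 0 0; 0 0 0.6 0 0 0; 0 0 0 0 0 0"

```text
time: 24.8
tool_pos: [0.6312, -0.2579, 0.0536]
ee_rot: [3.142, -0.0, 3.098]
wrist_force: [-0.7, 0.5, -1.4]
width: 0.0494
```

Call:
step_arm --increments "0 0 0 0 0 0; 0 0 0 0 0 0"

```text
time: 25.0
tool_pos: [0.6325, -0.2585, 0.0555]
ee_rot: [-3.14, 0.003, 3.098]
wrist_force: [0.3, -0.8, -0.8]
width: 0.0497
```

Call:
step_arm --increments "0.1 0.1 0.5 0 0 0; 0 0 0.5 0 0 0; 0 0 0.4 0 0 0; 0 0 0 0 0 0; 0 0 0 0 0 0"

```text
time: 25.5
tool_pos: [0.6304, -0.2569, 0.039]
ee_rot: [3.141, -0.001, 3.098]
wrist_force: [0.2, 0.4, -0.9]
width: 0.0496
```

Call:
step_arm --increments "0 0 0.1 0 0 0; 0 0 0.1 0 0 0; 0 0 0 0 0 0; 0 0 0 0 0 0; 0 0 0 0 0 0"

```text
time: 26.0
tool_pos: [0.6306, -0.257, 0.0376]
ee_rot: [-3.141, 0.0, 3.098]
wrist_force: [-0.5, 0.8, -0.9]
width: 0.0497
```

Call:
step_arm --increments "0 0 0.1 0 0 0; 0 0 0 0 0 0; 0 0 0 0 0 0; 0 0 0 0 0 0; 0 0 0 0 0 0"

```text
time: 26.5
tool_pos: [0.6307, -0.257, 0.0374]
ee_rot: [-3.141, 0.001, 3.098]
wrist_force: [-2.6, 0.7, 6.1]
width: 0.0498
```

The bottle has touched down. I'll release and rise.

Call:
step_arm --increments "0 0 0 0 0 0; 0 0 0 0 0 0; 0 0 0 0 0 0; 0 0 0 0 0 0; 0 0 0 0 0 0" --claw -1

```text
time: 27.0
tool_pos: [0.6305, -0.257, 0.0361]
ee_rot: [3.141, -0.0, 3.098]
wrist_force: [0.3, 0.6, 0.1]
width: 0.0859
```

Call:
step_arm --increments "0 0 0 0 0 0; 0 0 -1 0 0 0; 0 0 -3 0 0 0; 0 0 -4.5 0 0 0; 0 0 -4.5 0 0 0"

```text
time: 27.5
tool_pos: [0.6302, -0.2567, 0.1679]
ee_rot: [3.141, -0.001, 3.098]
wrist_force: [0.4, -0.9, -0.5]
width: 0.0942
```

Call:
step_arm --increments "0 0 -4 0 0 0; 0 0 -4 0 0 0; 0 0 -2 0 0 0; 4 0 0 0 0 0; 4 0 0 0 0 0"

```text
time: 28.0
tool_pos: [0.5508, -0.2537, 0.2674]
ee_rot: [-3.14, 0.002, 3.099]
wrist_force: [-0.1, 0.5, 0.2]
width: 0.0946
```

Call:
step_arm --increments "4 0 0 0 0 0; 4 0 0 0 0 0; 2 0 0 0 0 0; 0 0 0 0 0 0; 0 0 0 0 0 0"

```text
time: 28.5
tool_pos: [0.4512, -0.2492, 0.2676]
ee_rot: [-3.141, 0.002, 3.098]
wrist_force: [0.3, -0.2, -0.1]
width: 0.0936
```

```bash
python3 - <<'E'
from h import *
ims={n:snapshot(n) for n in("scene","top")}
for n,im in ims.items(): cv2.imwrite(f"pics/{n}9.png",im[...,::-1])
C={n:cam(n) for n in ims}
# matching of bystanders before/after in the scene view
for n in ims:
  m,L=comps(ims[n]);print(n,[(c.round(1).tolist()) for s,c in L if 100<s[4]<6000 and 180<c[1]<330])
b=ims["scene"][...,::-1].copy()
for x,y,z,h,r in [(.634,-.002,.035,.138,.031),(.618,.27,.005,.1,.027),(.631,-.257,.005,.066,.025)]:
  for zz in(z,z+h):
    q=np.array([proj(C["scene"],[x+r*np.cos(t),y+r*np.sin(t),zz]) for t in np.linspace(0,6.283,49)]).astype(np.int32);cv2.polylines(b,[q],1,(0,255,0),1)
cv2.imwrite("pics/f.png",cv2.resize(b[150:350,100:560],None,fx=1.7,fy=1.7))
E
```

```text
scene [[39.0, 230.5], [253.5, 233.6], [321.1, 276.7], [131.7, 246.5], [380.5, 250.7], [507.0, 253.1], [457.3, 273.0], [196.9, 288.2]]
top [[423.1, 184.8], [614.5, 210.4], [255.6, 218.5], [135.9, 225.2], [378.3, 222.8]]
```

View pics/f.png

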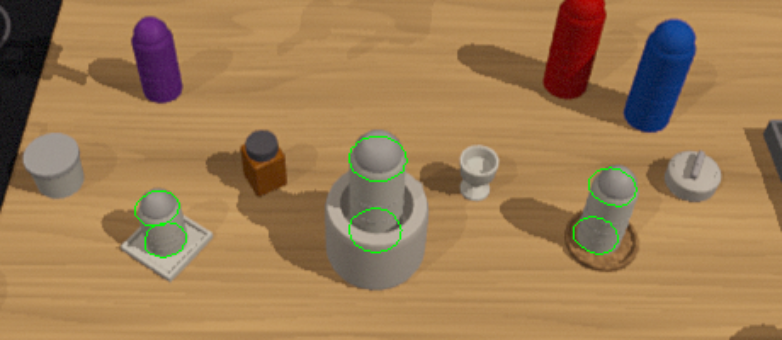

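All three bottles stand upright on their floors, centred in their places, and the bystander centroids have moved no more than 0.2 px. I'll hand in.

```bash
python3 -c "
from bench import *
print(close_job())"
```

```text
the job is handed in; nothing more can be done
None
```

I set the large bottle in the warmer, then the medium one in the cork coaster, then the small one in the square dish. I handed the job in at about 28.6 s; it reports no verdict.

- **Set-down:** I lowered each bottle in 1 mm steps until the wrist force showed contact, then let go. Vertical wrist readings at contact were 4 to 6 N.
- **Placing:** Wrist views after release showed the large and medium bottles upright and centred. The last scene picture showed all three standing on their own floors. I did not take a wrist view of the small bottle after releasing it.
- **Bystanders:** In the last pictures the egg cup, tub, spice jar and timer were within about 0.2 px of where they started. The gripper was open and clear of everything.
- **Disagreement:** In the last scene picture the overlay for the medium bottle sat about 2–3 px to one side, while the wrist view agreed with it. The bottle itself still looked centred in the coaster. No check failed.

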